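# Strip a bracket off its stud in order

### The job

Take the red bracket off its stud: first lift off the wing nut, then the spacer, and put these two, one after the other, into the compartment of the blue tray that already holds the spare wing nut, not the one with the model house. Only then take the bracket off and set it down gently on the green cutting mat, flat leg down. Leave the model house and the spare nut where they are.

Things in the scene. Friction and masses are not known exactly. Their poses are not given: they have to be found in the camera images.
- nut_mid (a point): steel wing nut: hub 24 mm across and 20 mm high with two wings along the point's x (52 mm across the wing tips, 7 mm thick, tips a few mm above the hub); the point is the hub's centre, 10 mm above its underside. It is already unscrewed: it sits loose on the spacer, round the stud (15 mm bore), and lifts straight off. 40 g, loose
- spacer_mid (a point): brass spacer tube, 28 mm outside, 22 mm high, 15 mm bore, loose round the stud between bracket and nut; the point is its centre, 11 mm above its underside, z along its bore. 60 g, loose
- bracket_flange (a point): red-painted L-shaped metal bracket under the spacer, 42 mm wide; the point is in the middle of the upright flange's 8 mm thickness and 42 mm width (z up; x square to the flange, pointing away from the stud), 14 mm below the flange's top edge and 22 mm above the top of the flat leg, 50 mm out from the stud's axis. 100 g, loose
- bracket_leg (a point): the same bracket: centre of its flat leg (79 x 42 x 8 mm, x along the 79 mm towards the flange, z up), 4 mm above its underside
- bracket_hole (a point): the same bracket: centre of the 14 mm hole that the stud passes through, 4 mm above the underside
- stud_tip (a point): top of the fixed 10 mm stud, which stands upright on a round dark steel base (80 mm across, 15 mm high) fixed on the white board. The tip is 55 mm above the base's top, where the bracket lies; it ends 5 mm above the nut's hub
- tray_left (a point): blue parts tray, fixed on the bench between the robot and the white board, with two compartments side by side, each 104 mm (the point's x) x 112 mm (the point's y) inside; the rim and the divider are 16 mm above the bench. This point is the middle of the floor of the compartment nearer the robot's left (4 mm above the bench)
- tray_right (a point): the same for the other compartment
- spare_mid (a point): a second, spare steel wing nut of the same size, lying upright in the near part (towards the robot) of one of the two compartments; hub centre, 10 mm above its underside. Loose
- house_mid (a point): small grey model house block, 34 x 40 x 44 mm high, standing in the near part of the other compartment; its centre, half-way up. Light and loose
- mat_top (a point): green cutting mat, 120 mm (point x) x 160 mm (point y), 3 mm thick, fixed on the bench in front of the sheet trimmer and behind the parts case and the vice (the vice is 130 mm high and reaches to x = 0.535 m beside it); centre of its top face, z up
- wing_nut: the wing nut on the stud (origin: centre of the hub's underside)
- spacer: the spacer (origin: centre of its underside)
- bracket: the bracket (origin: underside of the leg, on the hole's axis)
Things that resemble listed ones, but are neither listed nor needed, are in the scene too. Leave any orange look-alike of the wing_nut alone.

How it is judged:
By the outcome, as a careful person would: the job done as asked, in the order asked, and still so for the second after the job is handed in, with the robot touching nothing.
It also fails if it takes over 61 s, if anything falls off the work surface, if the arm or the gripper's body presses on something with over 40 N, if the wrist force passes 120 N, or if a joint passes its speed limit or range.

### The arm

A 6-joint arm with a two-finger parallel gripper is mounted at the origin on a cart in front of the work surface, level with it; the furniture and walls round the work are solid. World frame = base frame: x ahead of the robot, y to its left, z up, the work surface at z = 0. Lengths are in mm, angles in rad, forces in N, time in s.
With the tool pointing down it reaches from about 275 to 850 mm from the base axis. Payload 5.2 kg.
Tool frame: the origin (TCP) lies midway between the tips of the shut fingers; the grasp point (between the pads) lies 19 mm behind it; z points along the fingers, y is the line along which they close (so a half turn about z gives the same grasp; the last joint's range is limited). The gripper opens to 85 mm and grips with 20 to 120 N. Pads are 22 mm wide; open, the fingers measure 114 mm over their backs; the gripper's body (76 mm by 85 mm) begins 54 mm behind the grasp point. The pads swing forward as they close: fully open they stand 13 mm farther back than shut.
Start: joints at [1.123, 0.259, 1.535, -0, 1.348, -0.203], TCP at [133.277, 533.613, 231.31] pointing down, gripper open.
Joint ranges: [-3.14, 3.14], [-0.91, 2.08], [0.19, 2.58], [-1.22, 4.36], [0.22, 2.71], [-3.12, 3.12]. Speed limits (rad/s): [2.57, 2.57, 3.14, 3.14, 3.14, 3.14].

### API

Orientations are given as a unit quaternion [w, x, y, z].
In Python, from workcell import sensors, optics, workorder gives the robot as it stands. The module is installed in compiled form; this text tells all that it offers.
- The arm moves only by the tool step_arm, never from a script. Its arguments are lists of equal length, an entry for each row: "delta_pos": the shift along the tool's x, y, z in mm, a list of three; "twist": the turn about the tool's z in degrees. In form: {"delta_pos": [[tx, ty, tz], ...], "twist": [twist, ...]}. A call has 1 to 12 rows; each row shifts and turns the commanded pose from where the row before left it, along the tool's axes as they then stand; what a row does not reach is not made up. A row lasts 1/12 s, in which the tool goes at most 41.7 mm and 7.16 degrees, less where a joint would pass 70% of its speed; a pose out of reach is approached as far as the arm can. A call is refused whole if a number of a shift passes 41.7 or a number of a turn 7.16, either way. A call with a gripper value outside its range is refused whole. "jaw" is the finger opening in mm, from 0 to 85.4, set as the call begins (left out, the last holds). The fingers move at their own pace and stop on an object; "squeeze" is the grip in N (left out, the last holds). Time passes only in rows, so rows that do not move let the fingers close. It gives the time, the measured TCP pose, the force, the opening and the grip force at its end, in the units of the state.
- sensors.get_state(): the state, without advancing time (a new reading comes with each control period).
- optics.grab_frame(name): name is "side" or "top"; returns a dict with "img" (480x640x3 uint8, red, green, blue), "mtx" (3x3 intrinsics, pixels), "rvec" (rotation vector, rad) and "tvec" (3), from world to camera coordinates, as OpenCV has them. Camera axes: x right, y down, z forward; pixel columns grow to the right and rows downward; lengths in mm; the calibration is good to about 2 mm. A picture is of the moment at which its call begins. There is no depth.
- workorder.finish_job(): hands the job in; it is judged then, once.
The state is a dict: "t": time; "joint_pos": joint angles; "qd": joint speeds; "tau": joint torques, N m; "tcp_pos": TCP position; "eef_rot": TCP orientation; "contact_force": force on the tool from outside, world axes, zero at the start; "torque": the same for the moment, N m; "grip_width": finger opening in mm; "grasp_force": force on a finger pad.
Only numpy, scipy, OpenCV 4.12 (cv2) and the standard library are available. Lean on these libraries where they do the work, as an engineer would, in place of code of your own. Each camera call takes 0.05 s, during which the arm holds its last target. There are 200 camera calls.

## Working session

There is one attempt and no reset: what is moved stays moved. The work goes in short steps, Python scripts to look and compute and a tool call to move; the robot and the scene stay as the last step left them, time stands still between calls to the robot, and variables do not carry over. Pictures are saved under pics/ and viewed, at most 14 in all, crops included, and the job is handed in when it is done.

Besides the shell and the picture viewer there is one more tool, called after ">>>" by a JSON object that holds its "api" and its "payload". step_arm: Moves the arm, as the interface text tells. Its arguments: {"type":"object","properties":{"delta_pos":{"type":"array","items":{"type":"array","items":{"type":"number"}}},"twist":{"type":"array","items":{"type":"number"}},"jaw":{"type":"number"},"squeeze":{"type":"number"}},"required":["delta_pos","twist"]}

```bash
mkdir -p pics; cat > h.py <<'E'
import numpy as np, cv2, pickle
from workcell import sensors, optics, workorder
def grab(n,f):
    d=optics.grab_frame(n); cv2.imwrite(f'pics/{f}.png',d['img'][:,:,::-1]); pickle.dump(d,open(f'pics/{f}.pkl','wb')); return d
def load(f): return pickle.load(open(f'pics/{f}.pkl','rb'))
def cam(d):
    R,_=cv2.Rodrigues(np.array(d['rvec'],float)); t=np.array(d['tvec'],float).ravel(); return np.array(d['mtx'],float),R,t
def px(d,u,v,z):
    K,R,t=cam(d); r=R.T@np.linalg.inv(K)@[u,v,1]; c=-R.T@t; return (c+r*(z-c[2])/r[2]).round(1)
def tri(d1,p1,d2,p2):
    P=[cam(d)[0]@np.c_[cam(d)[1],cam(d)[2]] for d in(d1,d2)]
    X=cv2.triangulatePoints(P[0],P[1],np.array(p1,float).reshape(2,1),np.array(p2,float).reshape(2,1)); return (X[:3]/X[3]).ravel().round(1)
def proj(d,p):
    K,R,t=cam(d); return cv2.projectPoints(np.array(p,float).reshape(-1,3),np.array(d['rvec'],float),t,K,None)[0].reshape(-1,2).round(1)
def crop(f,u,v,w,h,s,o):
    cv2.imwrite(f'pics/{o}.png',cv2.resize(cv2.imread(f'pics/{f}.png')[v:v+h,u:u+w],None,fx=s,fy=s,interpolation=cv2.INTER_CUBIC))
E
python3 - <<'E'
from h import *
for n in('side','top'):
    d=grab(n,n+'0'); K,R,t=cam(d); print(n,(-R.T@t).round(),R.round(2).tolist(),K.round(0).tolist())
s=sensors.get_state(); print(s)
E
```

```text
side [239. 848. 456.] [[-0.93, -0.35, 0.02], [-0.18, 0.43, -0.88], [0.31, -0.83, -0.47]] [[484.0, 0.0, 309.0], [0.0, 484.0, 245.0], [0.0, 0.0, 1.0]]
top [ 416.  159. 1176.] [[-0.02, -1.0, -0.0], [-1.0, 0.02, -0.07], [0.07, 0.0, -1.0]] [[570.0, 0.0, 322.0], [0.0, 570.0, 237.0], [0.0, 0.0, 1.0]]
{'t': 0.1, 'joint_pos': array([ 1.12319489e+00,  2.59293410e-01,  1.53597936e+00, -3.52726676e-06,
        1.34800243e+00, -2.02770450e-01]), 'qd': array([ 5.59780673e-04,  3.66316196e-04, -1.14442234e-03, -1.44980608e-03,
        8.72343905e-04,  6.87031786e-05]), 'tau': array([ 4.20993441e-03, -4.46960199e+01, -2.91246468e+01, -3.89461311e-04,
        6.17573649e-03, -3.44201987e-05]), 'tcp_pos': array([133.06771993, 533.1684536 , 230.5429966 ]), 'eef_rot': array([-2.67145434e-04,  1.22109546e-01,  9.92516272e-01, -7.97735175e-04]), 'contact_force': array([-1.13890866, -0.28223273, -0.20009607]), 'torque': array([ 0.01898092, -0.0076104 ,  0.05567047]), 'grasp_force': 0.0, 'grip_width': 85.50427733697988}
```

View pics/top0.png

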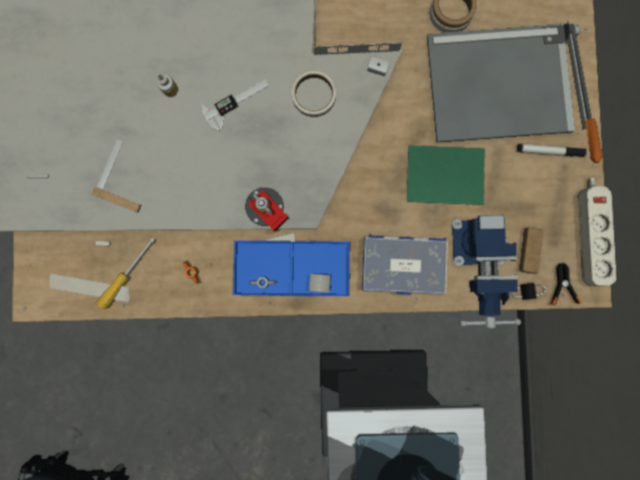

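View pics/side0.png

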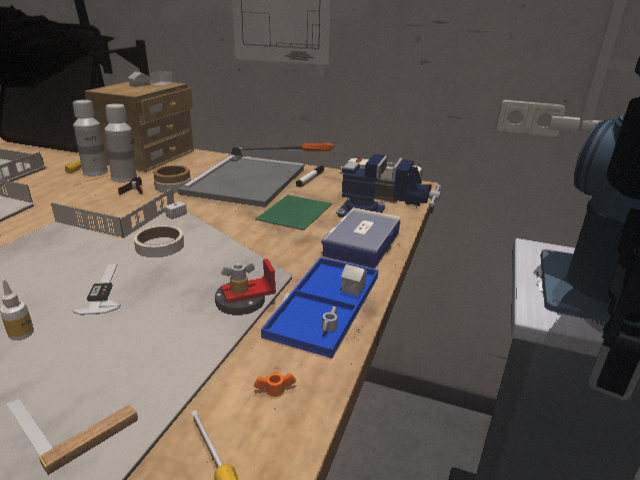

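The overview shows the stud with the red bracket near (265,207) in the top view. The spare nut is in the left tray compartment (263,282), the house in the right one (320,282), and the green mat is near (446,175).

```bash
python3 - <<'E'
from h import *
a=cv2.imread('pics/top0.png')[175:305,225:360]; b=cv2.imread('pics/side0.png')[245:325,200:300]
a=cv2.resize(a,None,fx=4,fy=4,interpolation=cv2.INTER_CUBIC); cv2.imwrite('pics/c1.png',a)
b=cv2.resize(b,None,fx=7,fy=7,interpolation=cv2.INTER_CUBIC); cv2.imwrite('pics/c2.png',b)
E
```

```text
(no output)
```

View pics/c1.png

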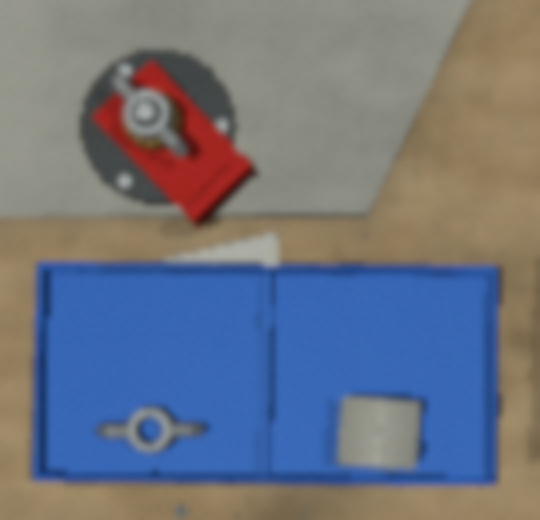

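View pics/c2.png

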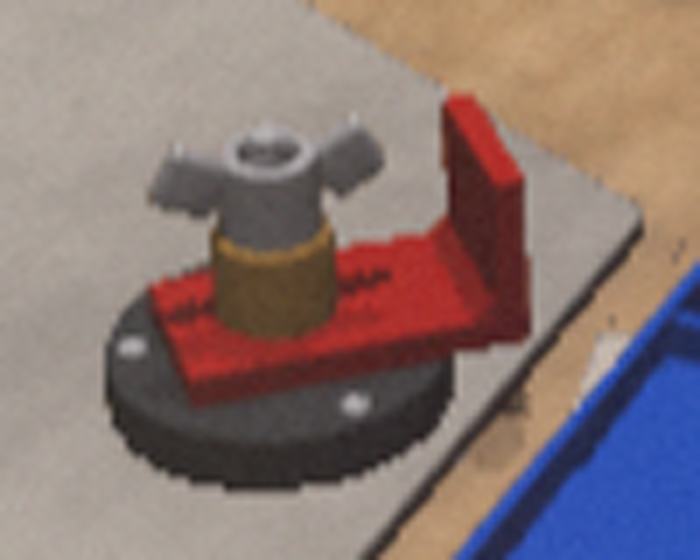

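The crops show, at tile scale, the nut hub at (148,110) with wings at (120,85)–(185,152), and the flange top around (222,192). The left compartment's inner corners run from (45,268) to (268,474).

```bash
python3 - <<'E'
from h import *
T=load('top0');S=load('side0')
c1=lambda u,v:(225+u/4,175+v/4); c2=lambda u,v:(200+u/7,245+v/7)
tip=tri(T,c1(148,110),S,c2(268,150)); print('tip',tip)
print('base z18',px(T,*c1(158,126),18), 'flangetri',tri(T,c1(222,190),S,c2(484,137)))
for z in(65,72): print('tip',z,px(T,*c1(148,110),z),px(S,*c2(268,150),z))
print('wing',px(T,*c1(120,85),75),px(T,*c1(185,152),75))
print('side wings',px(S,*c2(180,180),65),px(S,*c2(360,150),65))
print('flange ends z62',px(T,*c1(248,168),60),px(T,*c1(198,218),60), px(S,*c2(460,98),60),px(S,*c2(510,178),60))
print('flange base side',px(S,*c2(525,340),18))
print('tray',[px(T,*c1(u,v),16) for u,v in((38,266),(498,266),(36,480),(496,480),(270,375))])
print('spare',px(T,*c1(150,428),20),'house',px(T,*c1(379,433),48))
print('mat',[px(T,u,v,3) for u,v in((408,146),(485,149),(484,204),(407,202))],[px(S,u,v,3) for u,v in((292,196),(331,204),(300,227),(257,219))])
E
```

```text
tip [567.7 276.6  70.5]
base z18 [566.7 277.3  18. ] flangetri [529.3 242.1  63.6]
tip 65 [568.6 277.2  65. ] [572.1 268.4  65. ]
tip 72 [567.6 276.5  72. ] [566.1 278.7  72. ]
wing [579.8 289.6  75. ] [546.2 258.5  75. ]
side wings [583.9 287.4  65. ] [552.9 260.5  65. ]
flange ends z62 [539.3 229.   60. ] [515.2 254.1  60. ] [546.1 222.5  60. ] [520.1 251.2  60. ]
flange base side [516.4 252.7  18. ]
tray [array([496.6, 339.9,  16. ]), array([490.9, 105.3,  16. ]), array([387.9, 342.3,  16. ]), array([382.4, 109.3,  16. ]), array([438.2, 222.7,  16. ])]
spare [412.8 283.7  20. ] house [407.7 167.7  48. ]
mat [array([688.3, -22.8,   3. ]), array([ 678., -183.,    3.]), array([ 562.7, -175.7,    3. ]), array([570.8, -16.6,   3. ])] [array([ 664.7, -175.2,    3. ]), array([ 560.3, -165.6,    3. ]), array([581.9, -20.8,   3. ]), array([684.5, -21.5,   3. ])]
```

>>> {"api": "step_arm", "payload": {"delta_pos": [[0,0,0],[0,0,0],[0,0,0],[0,0,0],[0,0,0],[0,0,0],[0,0,0],[0,0,0],[-11.7,-37,5],[-11.7,-37,5],[-11.7,-37,5],[-11.7,-37,5]], "twist": [-7,-7,-7,-7,-7,-7,-7,-7,0,0,0,0], "jaw": 46, "squeeze": 30}}

```text
t: 1.1
tcp_pos: [267.8, 453.8, 210.8]
eef_rot: [-0.0, -0.359, 0.933, -0.0]
contact_force: [0.5, 0.4, 0.0]
grip_width: 45.7
grasp_force: 0.0
```

>>> {"api": "step_arm", "payload": {"delta_pos": [[-11.7,-37,8],[-11.7,-37,8],[-11.7,-37,8],[-11.7,-37,8],[-11.7,-37,8],[-11.7,-37,8],[-11.7,-37,8],[-11.7,-37,8],[-11.7,-37,8],[0,0,0],[0,0,0]], "twist": [0,0,0,0,0,0,0,0,0,0,0]}}

```text
t: 2.02
tcp_pos: [569.0, 275.8, 137.6]
eef_rot: [-0.001, -0.356, 0.934, 0.0]
contact_force: [-0.3, -0.3, -0.9]
grip_width: 45.9
grasp_force: 0.0
```

>>> {"api": "step_arm", "payload": {"delta_pos": [[0.3,1.9,20],[0,0,20],[0,0,10],[0,0,0],[0,0,0]], "twist": [0,0,0,0,0]}}

```text
t: 2.43
tcp_pos: [565.5, 279.6, 89.2]
eef_rot: [-0.001, -0.359, 0.933, 0.0]
contact_force: [0.6, 0.5, 0.1]
grip_width: 45.9
grasp_force: 0.0
```

```bash
python3 - <<'E'
from h import *
d=grab('side','s1'); crop('s1',170,210,140,110,5,'c3')
s=sensors.get_state(); p=s['tcp_pos']; print(p, (proj(d,p)[0]-[170,210])*5, (proj(d,[567.5,277,72])[0]-[170,210])*5)
E
```

```text
[566.4086031  279.647011    90.12891607] [336.  232.5] [340.  278.5]
```

View pics/c3.png

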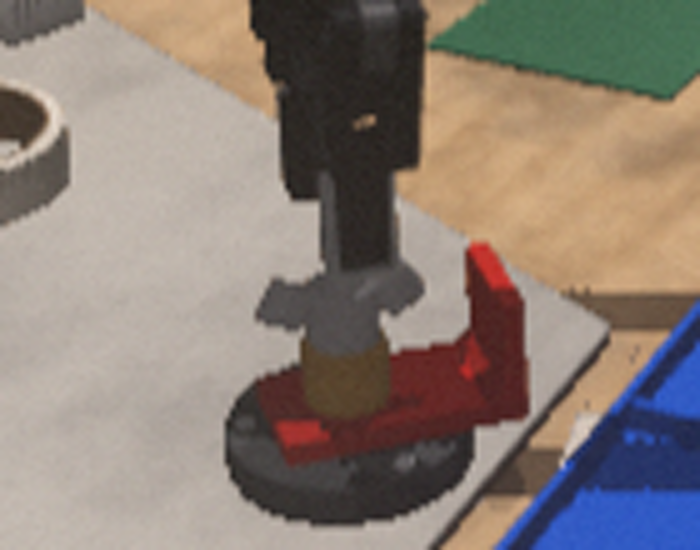

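Both fingers hang above the nut and line up with it. Near finger's outer face is centred at about (366,220) and the hub at (343,320). Descending and gripping.

>>> {"api": "step_arm", "payload": {"delta_pos": [[2,-1.3,10],[0,0,15],[0,0,15],[0,0,0],[0,0,0]], "twist": [0,0,0,0,0]}}

```text
t: 2.9
tcp_pos: [565.5, 276.5, 49.0]
eef_rot: [-0.001, -0.358, 0.934, 0.0]
contact_force: [1.2, 0.4, 0.8]
grip_width: 45.8
grasp_force: 0.0
```

>>> {"api": "step_arm", "payload": {"delta_pos": [[0,0,0],[0,0,0],[0,0,0],[0,0,0],[0,0,0],[0,0,0],[0,0,0],[0,0,0]], "twist": [0,0,0,0,0,0,0,0], "jaw": 5, "squeeze": 30}}

```text
t: 3.57
tcp_pos: [566.9, 276.9, 50.8]
eef_rot: [0.001, -0.358, 0.934, -0.0]
contact_force: [-0.4, -0.8, 5.2]
grip_width: 23.2
grasp_force: 29.8
```

>>> {"api": "step_arm", "payload": {"delta_pos": [[0,0,-5],[0,0,-10],[0,0,-15],[0,0,-20],[0,0,-20],[0,0,-10],[0,0,0],[0,0,0]], "twist": [0,0,0,0,0,0,0,0]}}

```text
t: 4.23
tcp_pos: [566.1, 276.7, 129.8]
eef_rot: [0.001, -0.358, 0.934, -0.0]
contact_force: [-0.8, -0.2, -1.9]
grip_width: 21.7
grasp_force: 32.8
```

```bash
python3 - <<'E'
from h import *
d=grab('side','s2'); crop('s2',170,180,140,110,5,'c4')
E
```

```text
(no output)
```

View pics/c4.png

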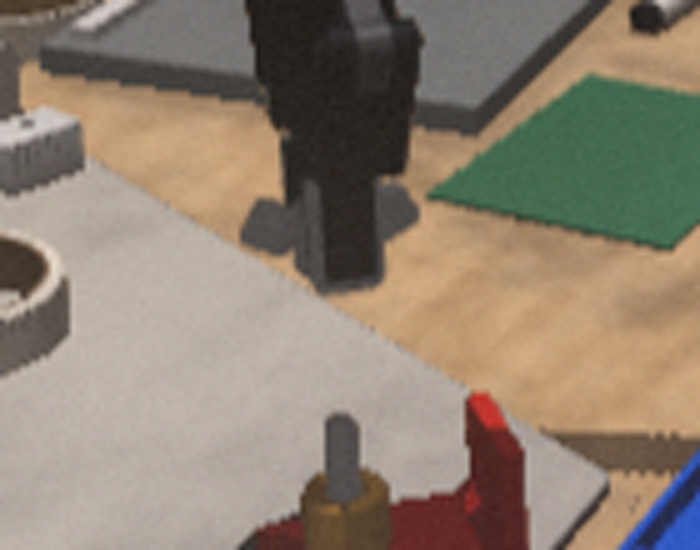

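The nut is held level between the fingers (wings at (270,225) and (400,205)). The bare stud (341,420) and spacer are left behind.

>>> {"api": "step_arm", "payload": {"delta_pos": [[0,0,0],[0,0,0],[0,0,0],[0,0,0],[0,0,0],[0,0,0],[0,0,0],[-9.4,-35.8,0],[-9.4,-35.8,0],[-9.4,-35.9,0],[0,0,0],[0,0,0]], "twist": [-7,-7,-7,-7,-7,-7,-7,0,0,0,0,0], "squeeze": 40}}

```text
t: 5.28
tcp_pos: [673.2, 306.3, 125.2]
eef_rot: [0.002, 0.713, -0.701, -0.001]
contact_force: [-0.3, -0.4, -0.9]
grip_width: 21.2
grasp_force: 42.2
```

```bash
python3 - <<'E'
from h import *
s=sensors.get_state(); print(s['joint_pos'].round(2),s['tcp_pos'],s['grip_width'])
T=load('top0');S=load('s2')
p=(170+341/5,180+420/5); print(tri(T,(262,202.5),S,p), [px(S,*p,z) for z in(72,75,78)])
d=grab('side','s3'); crop('s3',220,200,160,150,4,'c5')
E
```

```text
[ 0.28  0.67  1.14 -0.    1.34 -2.88] [673.17007723 306.26617904 125.16649081] 21.16549387955727
[567.3 276.2  74.7] [array([569.8, 272.2,  72. ]), array([567.2, 276.7,  75. ]), array([564.6, 281.2,  78. ])]
```

View pics/c5.png

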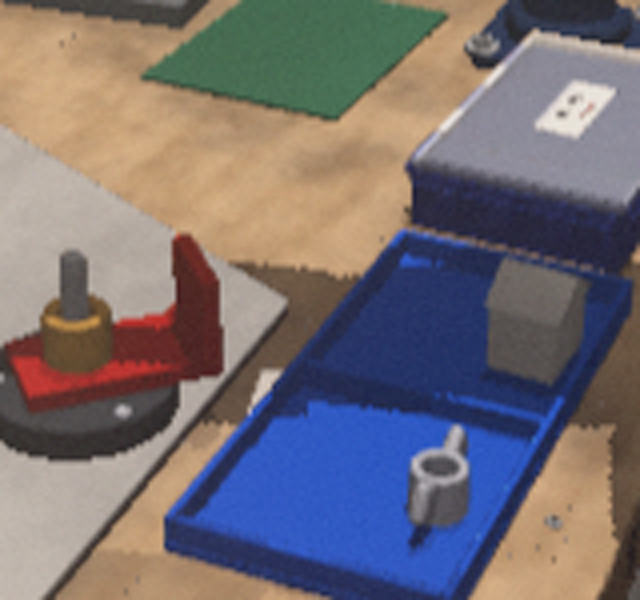

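The nut isn't in this view. I misjudged the sign of tool y, so the arm went +x. The tray's left compartment is clear apart from the spare nut at (440,480). Correcting.

>>> {"api": "step_arm", "payload": {"delta_pos": [[0,35.8,0],[0,35.8,0],[0,35.8,0],[0,35.8,0],[0,35.8,0],[0,36,0],[0,0,25],[0,0,25],[0,0,25],[0,0,15],[0,0,0],[0,0,0]], "twist": [0,0,0,0,0,0,0,0,0,0,0,0]}}

```text
t: 6.33
tcp_pos: [456.1, 302.4, 39.0]
eef_rot: [0.001, 0.713, -0.701, -0.001]
contact_force: [0.8, 0.3, 0.2]
grip_width: 21.0
grasp_force: 42.3
```

```bash
python3 - <<'E'
from h import *
s=sensors.get_state(); print(s['joint_pos'].round(2),s['tcp_pos'])
d=grab('side','s4'); crop('s4',240,230,160,130,5,'c6')
E
```

```text
[ 0.38  0.46  1.77  0.    0.92 -2.78] [456.0711702  302.42882353  38.96805564]
```

View pics/c6.png

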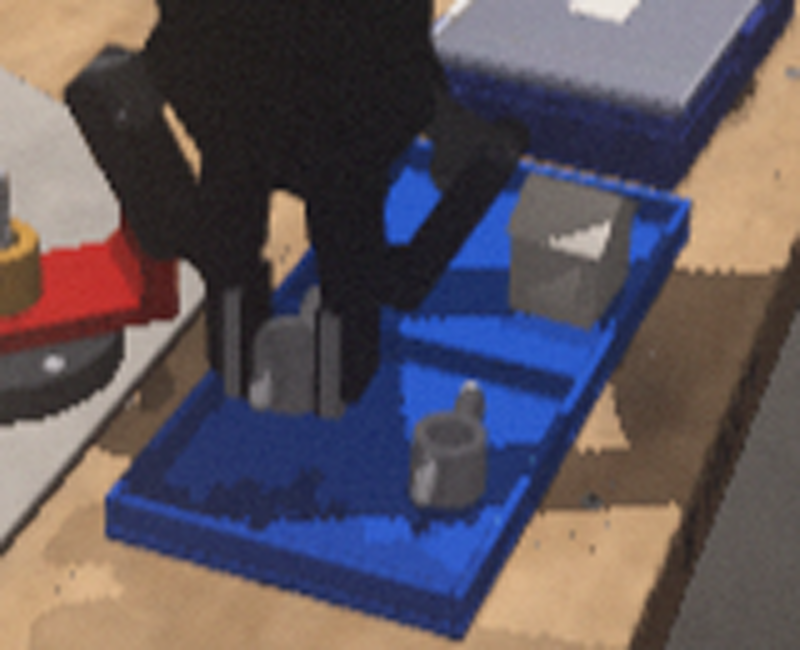

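The nut's underside (290,410) is level with the fingertips, above free floor, with the spare at (450,460) clear. Lowering and releasing.

>>> {"api": "step_arm", "payload": {"delta_pos": [[0,0,15],[0,0,10],[0,0,5],[0,0,3],[0,0,0],[0,0,0],[0,0,0]], "twist": [0,0,0,0,0,0,0]}}

```text
t: 6.97
tcp_pos: [458.4, 303.2, 6.8]
eef_rot: [-0.0, 0.713, -0.701, 0.0]
contact_force: [0.1, 0.3, 0.0]
grip_width: 21.7
grasp_force: 42.3
```

>>> {"api": "step_arm", "payload": {"delta_pos": [[0,0,0],[0,0,0],[0,0,0],[0,0,0],[0,0,0],[0,0,-5],[0,0,-10],[0,0,-20],[0,0,-30],[0,0,-30],[0,0,-30],[0,0,0]], "twist": [0,0,0,0,0,0,0,0,0,0,0,0], "jaw": 31}}

```text
t: 7.97
tcp_pos: [461.7, 304.7, 138.6]
eef_rot: [-0.006, 0.713, -0.701, 0.002]
contact_force: [0.2, 0.3, 0.4]
grip_width: 30.8
grasp_force: 0.0
```

>>> {"api": "step_arm", "payload": {"delta_pos": [[0,0,0],[0,0,0],[0,0,0],[0,0,0],[0,0,0],[0,0,0],[0,0,0],[-21.2,-30.9,0],[-21.2,-30.9,0],[-21.2,-30.8,0],[0,0,0],[0,0,0]], "twist": [7,7,7,7,7,7,7,0,0,0,0,0], "jaw": 48}}

```text
t: 8.97
tcp_pos: [568.8, 275.7, 131.2]
eef_rot: [0.0, -0.357, 0.934, -0.0]
contact_force: [-0.0, -0.3, 0.1]
grip_width: 47.9
grasp_force: 0.0
```

>>> {"api": "step_arm", "payload": {"delta_pos": [[0,0,25],[0,0,25],[0,0,20],[0,0,15],[0,0,8],[0,0,5],[0,0,0],[0,0,0]], "twist": [0,0,0,0,0,0,0,0]}}

```text
t: 9.63
tcp_pos: [567.3, 277.1, 34.2]
eef_rot: [0.0, -0.358, 0.934, -0.0]
contact_force: [0.2, 0.4, 1.1]
grip_width: 48.2
grasp_force: 0.0
```

>>> {"api": "step_arm", "payload": {"delta_pos": [[0,0,0],[0,0,0],[0,0,0],[0,0,0],[0,0,0],[0,0,0],[0,0,0],[0,0,0]], "twist": [0,0,0,0,0,0,0,0], "jaw": 8, "squeeze": 40}}

```text
t: 10.3
tcp_pos: [568.0, 277.0, 34.9]
eef_rot: [0.001, -0.358, 0.934, -0.0]
contact_force: [-1.0, -0.3, 7.2]
grip_width: 26.8
grasp_force: 39.3
```

>>> {"api": "step_arm", "payload": {"delta_pos": [[0,0,-5],[0,0,-10],[0,0,-15],[0,0,-20],[0,0,-25],[0,0,-20],[0,0,0],[0,0,0]], "twist": [0,0,0,0,0,0,0,0]}}

```text
t: 10.97
tcp_pos: [568.2, 277.0, 130.3]
eef_rot: [0.002, -0.358, 0.934, -0.0]
contact_force: [0.3, 0.5, -0.1]
grip_width: 26.7
grasp_force: 39.4
```

```bash
python3 - <<'E'
from h import *
d=grab('side','s5'); a=cv2.imread('pics/s5.png')[180:360,170:400]
cv2.imwrite('pics/c7.png',cv2.resize(a,None,fx=3.3,fy=3.3,interpolation=cv2.INTER_CUBIC))
E
```

```text
(no output)
```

View pics/c7.png

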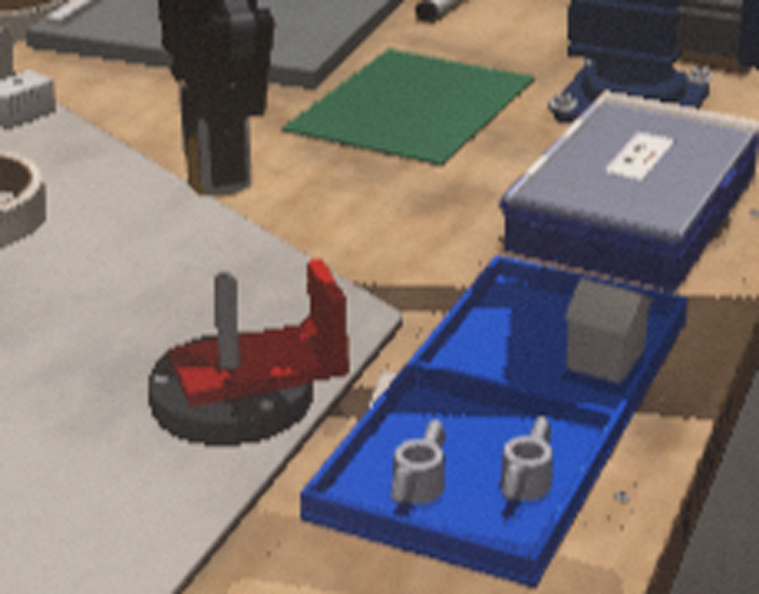

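The nut stands upright in the left compartment at (418,475), next to the spare at (527,475). The spacer is held at (200,170), and the bracket is bare on the stud.

>>> {"api": "step_arm", "payload": {"delta_pos": [[0,0,0],[0,0,0],[0,0,0],[0,0,0],[0,0,0],[0,0,0],[0,0,0],[9.3,36.5,0],[9.3,36.6,0],[9.3,36.6,0],[0,0,0],[0,0,0]], "twist": [-7,-7,-7,-7,-7,-7,-7,0,0,0,0,0]}}

```text
t: 12.02
tcp_pos: [454.3, 246.1, 126.6]
eef_rot: [0.002, 0.713, -0.701, -0.001]
contact_force: [-0.2, 0.4, 0.4]
grip_width: 26.7
grasp_force: 39.5
```

>>> {"api": "step_arm", "payload": {"delta_pos": [[0,0,25],[0,0,25],[0,0,25],[0,0,20],[0,0,10],[0,0,5],[0,0,4],[0,0,3],[0,0,0],[0,0,0],[0,0,0]], "twist": [0,0,0,0,0,0,0,0,0,0,0]}}

```text
t: 12.93
tcp_pos: [458.7, 247.2, 12.2]
eef_rot: [-0.001, 0.713, -0.701, 0.0]
contact_force: [-0.7, 0.3, -1.4]
grip_width: 26.4
grasp_force: 39.6
```

>>> {"api": "step_arm", "payload": {"delta_pos": [[0,0,0.7],[0,0,0],[0,0,0],[0,0,0],[0,0,0],[0,0,-5],[0,0,-10],[0,0,-20],[0,0,-30],[0,0,-30],[0,0,-25],[0,0,0]], "twist": [0,0,0,0,0,0,0,0,0,0,0,0], "jaw": 36}}

```text
t: 13.93
tcp_pos: [461.4, 248.1, 137.0]
eef_rot: [-0.005, 0.713, -0.701, 0.003]
contact_force: [0.6, -0.2, 0.8]
grip_width: 36.0
grasp_force: 0.0
```

```bash
python3 - <<'E'
from h import *
s=sensors.get_state(); print(s['joint_pos'].round(2),s['tcp_pos'])
T=load('top0');S=load('s5')
c=lambda u,v:(170+u/3.3,180+v/3.3)
# bracket model overlay: hole at stud, fit yaw
O=np.array([567.2,276.5])
for yaw in(-134,-137,-140,-143,-146):
    a=np.radians(yaw);x=np.array([np.cos(a),np.sin(a)]);y=np.array([-x[1],x[0]])
    P=[[*(O+x*54+y*s),63.7-0.0] for s in(-21,21)]+[[*(O+x*54+y*s),19.7] for s in(-21,21)]+[[*(O+x*(54-79)+y*s),27.7] for s in(-21,21)]
    print(yaw,'S',((proj(S,P)-[170,180])*3.3).round().tolist(),'T',((proj(T,P)-[225,175])*4).round().tolist())
b=cv2.imread('pics/s5.png')[255:310,210:290]; cv2.imwrite('pics/c8.png',cv2.resize(b,None,fx=9,fy=9,interpolation=cv2.INTER_CUBIC))
E
```

```text
[ 0.28  0.29  1.74  0.    1.1  -2.88] [461.39522603 248.06122177 136.96835824]
-134 S [[349.0, 295.0], [317.0, 255.0], [350.0, 372.0], [320.0, 330.0], [193.0, 396.0], [168.0, 351.0]] T [[201.0, 219.0], [259.0, 156.0], [208.0, 226.0], [264.0, 166.0], [93.0, 120.0], [150.0, 59.0]]
-137 S [[349.0, 298.0], [321.0, 257.0], [350.0, 376.0], [324.0, 333.0], [190.0, 395.0], [170.0, 349.0]] T [[196.0, 221.0], [257.0, 162.0], [203.0, 228.0], [262.0, 171.0], [94.0, 116.0], [153.0, 59.0]]
-140 S [[348.0, 302.0], [325.0, 260.0], [350.0, 379.0], [327.0, 335.0], [187.0, 394.0], [171.0, 347.0]] T [[190.0, 224.0], [254.0, 167.0], [198.0, 231.0], [260.0, 176.0], [94.0, 113.0], [156.0, 59.0]]
-143 S [[347.0, 305.0], [329.0, 262.0], [349.0, 382.0], [331.0, 338.0], [184.0, 393.0], [173.0, 346.0]] T [[184.0, 226.0], [251.0, 172.0], [192.0, 232.0], [257.0, 182.0], [94.0, 110.0], [160.0, 59.0]]
-146 S [[346.0, 308.0], [332.0, 265.0], [348.0, 386.0], [334.0, 340.0], [182.0, 391.0], [175.0, 344.0]] T [[178.0, 227.0], [248.0, 178.0], [186.0, 234.0], [254.0, 187.0], [95.0, 106.0], [163.0, 59.0]]
```

View pics/c8.png

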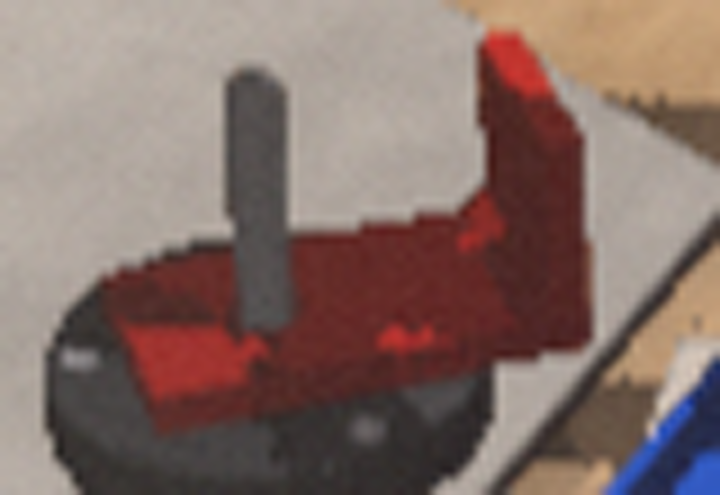

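The corner pixels match a bracket yaw of about -138°, with the flange at about (530,243). Turning the gripper so that it closes across the flange.

>>> {"api": "step_arm", "payload": {"delta_pos": [[0,0,0],[0,0,0],[0,0,0],[0,0,0],[0,0,0],[0,0,0],[0,0,0],[0,0,0],[0,0,0],[0,0,0]], "twist": [6.95,6.95,6.95,6.95,6.95,6.95,6.95,6.95,6.95,6.95], "jaw": 34}}

```text
t: 14.77
tcp_pos: [457.8, 246.9, 130.9]
eef_rot: [0.0, -0.183, 0.983, 0.0]
contact_force: [0.3, 0.9, -0.7]
grip_width: 33.6
grasp_force: 0.0
```

>>> {"api": "step_arm", "payload": {"delta_pos": [[0,0,0],[0,0,0],[0,0,0],[0,0,0],[0,0,0],[0,0,0],[0,0,0],[0,0,0],[0,0,0],[0,0,0],[0,0,0]], "twist": [6.95,6.95,6.95,6.95,6.95,6.95,6.95,6.95,6.95,6.95,0]}}

```text
t: 15.68
tcp_pos: [457.8, 246.9, 130.9]
eef_rot: [0.0, 0.409, 0.913, 0.0]
contact_force: [0.7, -0.8, 0.1]
grip_width: 34.1
grasp_force: 0.0
```

>>> {"api": "step_arm", "payload": {"delta_pos": [[-25.5,25.4,0],[-25.5,25.4,0],[0,0,25],[0,0,25],[0,0,10],[0,0,0],[0,0,0]], "twist": [0,0,0,0,0,0,0]}}

```text
t: 16.27
tcp_pos: [529.3, 243.0, 70.6]
eef_rot: [-0.001, 0.406, 0.914, -0.0]
contact_force: [-0.2, -0.0, 0.2]
grip_width: 33.9
grasp_force: 0.0
```

```bash
python3 - <<'E'
from h import *
d=grab('side','s6'); crop('s6',190,190,200,150,4,'c9')
s=sensors.get_state(); print(s['tcp_pos'],s['joint_pos'].round(2))
E
```

```text
[530.10070949 243.2507745   71.56370243] [ 0.24  0.47  1.65  0.    1.02 -0.5 ]
```

View pics/c9.png

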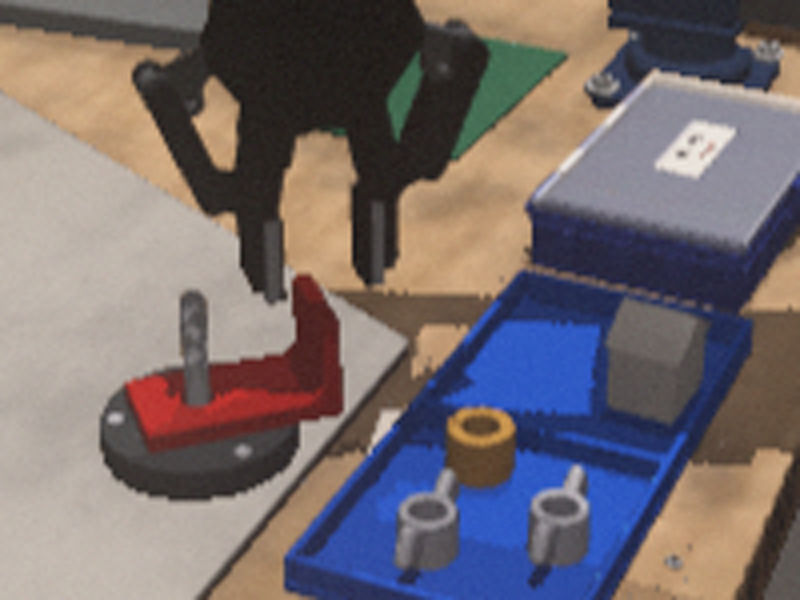

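The fingers straddle the flange at (315,290), and the spacer stands upright in the left compartment at (480,445). Descending and gripping.

>>> {"api": "step_arm", "payload": {"delta_pos": [[0,0,15],[0,0,12],[0,0,8],[0,0,0],[0,0,0]], "twist": [0,0,0,0,0]}}

```text
t: 16.73
tcp_pos: [530.1, 243.2, 36.4]
eef_rot: [0.0, 0.407, 0.914, 0.0]
contact_force: [-0.2, 0.2, -0.2]
grip_width: 33.8
grasp_force: 0.0
```

>>> {"api": "step_arm", "payload": {"delta_pos": [[0,0,0],[0,0,0],[0,0,0],[0,0,0],[0,0,0],[0,0,0],[0,0,0],[0,0,0]], "twist": [0,0,0,0,0,0,0,0], "jaw": 0, "squeeze": 60}}

```text
t: 17.4
tcp_pos: [530.6, 243.3, 36.8]
eef_rot: [0.001, 0.407, 0.913, 0.001]
contact_force: [-0.9, -0.0, 6.8]
grip_width: 7.2
grasp_force: 59.4
```

>>> {"api": "step_arm", "payload": {"delta_pos": [[0,0,-3],[0,0,-5],[0,0,-7],[0,0,0],[0,0,0]], "twist": [0,0,0,0,0]}}

```text
t: 17.82
tcp_pos: [530.3, 243.1, 51.2]
eef_rot: [0.0, 0.407, 0.913, 0.0]
contact_force: [-0.4, 0.3, -0.9]
grip_width: 7.1
grasp_force: 58.5
```

>>> {"api": "step_arm", "payload": {"delta_pos": [[0,0,-15],[0,0,-25],[0,0,-25],[0,0,-20],[0,0,0],[0,0,0],[0,0,0],[0,0,0],[0,0,0],[0,0,0],[0,0,0],[0,0,0]], "twist": [0,0,0,0,-6.35,-6.35,-6.35,-6.35,-6.35,-6.35,-6.35,0]}}

```text
t: 18.82
tcp_pos: [529.6, 242.9, 135.3]
eef_rot: [-0.0, 0.029, 1.0, -0.0]
contact_force: [-0.2, -0.4, -1.4]
grip_width: 7.2
grasp_force: 59.5
```

>>> {"api": "step_arm", "payload": {"delta_pos": [[-5,-16,0],[-8,-26,0],[-10,-32,0],[-11,-35,0],[-11,-35,0],[-11,-35,0],[-11,-35,0],[-11,-35,0],[-11,-35,0],[-10,-32,0],[-8.3,-27.8,0],[-8,-26,0]], "twist": [0,0,0,0,0,0,0,0,0,0,0,0]}}

```text
t: 19.82
tcp_pos: [621.9, -135.5, 135.3]
eef_rot: [-0.0, 0.034, 0.999, -0.0]
contact_force: [0.3, 0.6, -1.3]
grip_width: 6.9
grasp_force: 59.5
```

>>> {"api": "step_arm", "payload": {"delta_pos": [[0,0,0],[0,0,20],[0,0,25],[0,0,20],[0,0,10],[0,0,0],[0,0,0]], "twist": [0,0,0,0,0,0,0]}}

```text
t: 20.4
tcp_pos: [621.7, -133.0, 60.5]
eef_rot: [-0.0, 0.032, 0.999, 0.0]
contact_force: [-0.6, -1.8, -0.1]
grip_width: 7.1
grasp_force: 59.6
```

```bash
python3 - <<'E'
from h import *
d=grab('side','s7'); 
s=sensors.get_state(); print(s['tcp_pos'],s['eef_rot'],s['grip_width'])
crop('s7',230,130,140,105,5.7,'c10')
E
```

```text
[ 622.56323332 -133.2964727    61.51669617] [ 6.23233258e-04  3.15857423e-02  9.99500828e-01 -2.18855483e-04] 6.944690932447382
```

View pics/c10.png

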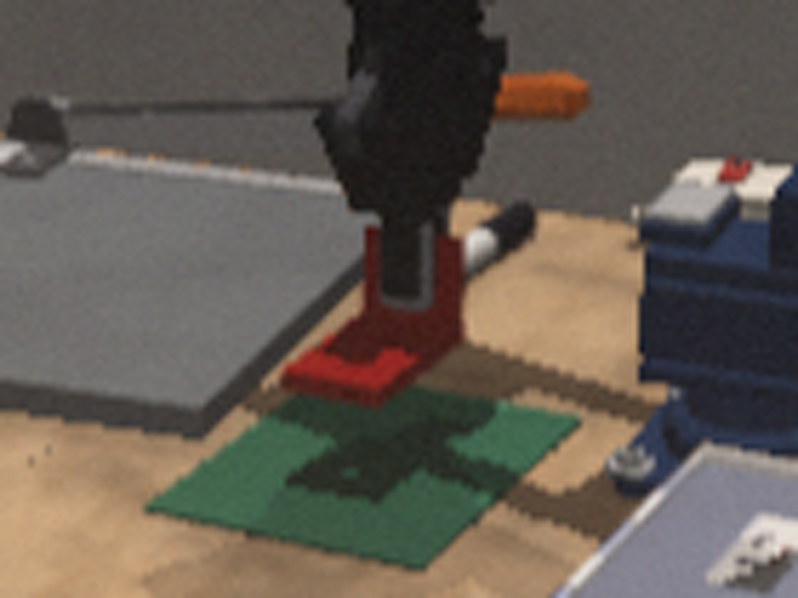

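The bracket is held level above the mat, with the leg at (375,365) facing the camera side and its shadow centred on the mat. Lowering gently.

>>> {"api": "step_arm", "payload": {"delta_pos": [[0,0,12],[0,0,12],[0,0,8],[0,0,4],[0,0,2],[0,0,1],[0,0,0],[0,0,0]], "twist": [0,0,0,0,0,0,0,0]}}

```text
t: 21.12
tcp_pos: [622.2, -133.4, 21.9]
eef_rot: [0.0, 0.031, 1.0, -0.0]
contact_force: [0.1, -0.5, -0.7]
grip_width: 7.1
grasp_force: 59.6
```

>>> {"api": "step_arm", "payload": {"delta_pos": [[0,0,0.7],[0,0,0.7],[0,0,0],[0,0,0]], "twist": [0,0,0,0]}}

```text
t: 21.45
tcp_pos: [621.9, -133.3, 20.3]
eef_rot: [0.0, 0.031, 1.0, -0.0]
contact_force: [0.3, 0.2, -0.7]
grip_width: 7.3
grasp_force: 59.6
```

>>> {"api": "step_arm", "payload": {"delta_pos": [[0,0,0.6],[0,0,0.6],[0,0,0],[0,0,0]], "twist": [0,0,0,0]}}

```text
t: 21.78
tcp_pos: [621.8, -133.2, 18.9]
eef_rot: [-0.0, 0.031, 1.0, 0.0]
contact_force: [-0.1, 1.0, -0.6]
grip_width: 6.8
grasp_force: 59.6
```

>>> {"api": "step_arm", "payload": {"delta_pos": [[0,0,0.4],[0,0,0.4],[0,0,0],[0,0,0]], "twist": [0,0,0,0]}}

```text
t: 22.12
tcp_pos: [621.8, -133.2, 18.2]
eef_rot: [-0.0, 0.031, 1.0, 0.0]
contact_force: [0.7, 0.2, -1.3]
grip_width: 7.3
grasp_force: 59.6
```

>>> {"api": "step_arm", "payload": {"delta_pos": [[0,0,0.4],[0,0,0.4],[0,0,0],[0,0,0]], "twist": [0,0,0,0]}}

```text
t: 22.45
tcp_pos: [621.9, -133.3, 17.9]
eef_rot: [0.0, 0.031, 1.0, -0.0]
contact_force: [-1.5, 0.3, 3.0]
grip_width: 7.1
grasp_force: 60.3
```

>>> {"api": "step_arm", "payload": {"delta_pos": [[0,0,0.4],[0,0,0.4],[0,0,0],[0,0,0]], "twist": [0,0,0,0]}}

```text
t: 22.78
tcp_pos: [621.9, -133.3, 17.8]
eef_rot: [0.0, 0.031, 1.0, -0.0]
contact_force: [-4.9, 0.8, 9.2]
grip_width: 7.1
grasp_force: 61.3
```

>>> {"api": "step_arm", "payload": {"delta_pos": [[0,0,-0.6],[0,0,0],[0,0,0]], "twist": [0,0,0]}}

```text
t: 23.03
tcp_pos: [621.9, -133.3, 17.8]
eef_rot: [0.0, 0.031, 1.0, -0.0]
contact_force: [-2.7, 0.2, 7.0]
grip_width: 7.0
grasp_force: 60.7
```

>>> {"api": "step_arm", "payload": {"delta_pos": [[0,0,0],[0,0,0],[0,0,0],[0,0,0],[0,0,0],[0,0,0],[0,0,0],[0,0,-5],[0,0,-10],[0,0,-20],[0,0,-30],[0,0,-30]], "twist": [0,0,0,0,0,0,0,0,0,0,0,0], "jaw": 34}}

```text
t: 24.03
tcp_pos: [621.3, -133.1, 113.4]
eef_rot: [-0.001, 0.031, 1.0, 0.0]
contact_force: [0.7, -0.6, 0.9]
grip_width: 34.5
grasp_force: 0.0
```

>>> {"api": "step_arm", "payload": {"delta_pos": [[0,0,-30],[0,0,-30],[0,0,-20],[0,0,0],[0,0,0],[0,0,0]], "twist": [0,0,0,0,0,0]}}

```text
t: 24.53
tcp_pos: [621.4, -133.1, 192.1]
eef_rot: [-0.0, 0.031, 1.0, 0.0]
contact_force: [0.1, -0.3, -0.3]
grip_width: 34.0
grasp_force: 0.0
```

```bash
python3 - <<'E'
from h import *
d=grab('side','s8'); a=cv2.imread('pics/s8.png')[170:360,200:400]
cv2.imwrite('pics/c11.png',cv2.resize(a,None,fx=3.1,fy=3.1,interpolation=cv2.INTER_CUBIC))
E
```

```text
(no output)
```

View pics/c11.png

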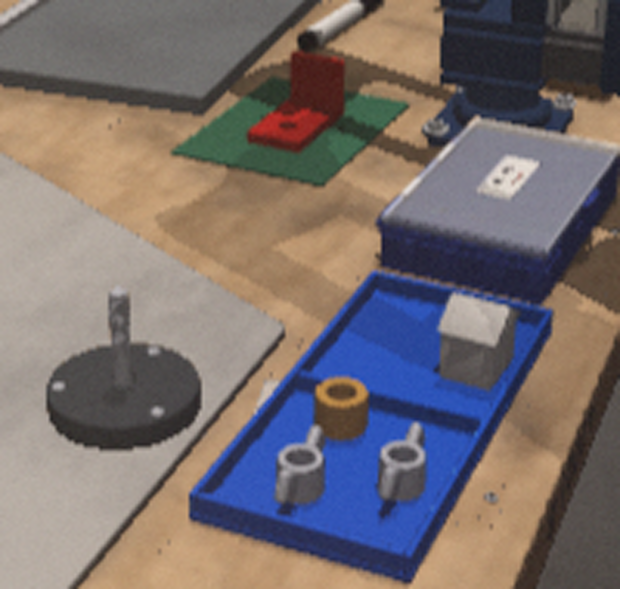

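The bracket sits flat on the mat at (295,110), and the stud is bare. The spacer (341,408) and nut (300,470) are in the compartment with the spare nut. The house is undisturbed.

```bash
python3 -c "
from workcell import workorder; print(workorder.finish_job())"
```

```text
the job is handed in; nothing more can be done
None
```

The job is handed in: wing nut, then spacer, are in the left tray compartment with the spare nut, and the bracket lies flat leg down on the green mat, finished at about 25 s of the 61 s allowed with the house and spare nut left alone.

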